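# Level the reference-block case and close its lid

### The arm

A 6-joint arm with a two-finger parallel gripper is mounted at the origin on a cart in front of the work surface, level with it; the furniture and walls round the work are solid. World frame = base frame: x ahead of the robot, y to its left, z up, the work surface at z = 0. Lengths are in m, angles in rad, forces in N, time in s.
With the tool pointing down it reaches from about 0.275 to 0.725 m from the base axis. Payload 5.6 kg.
Tool frame: the origin (TCP) lies on the centre line of the jaws, within the pads' length; the fingertips stand 8 mm ahead of it and the grasp point (between the pads) lies 11 mm behind it; z points along the fingers, x is the direction in which the jaws open and shut, and the axes are right-handed (so a half turn about z gives the same grasp; the last joint's range is limited). The gripper opens to 85 mm and grips with 20 to 120 N. Pads are 22 mm wide; open, the fingers measure 114 mm over their backs; the gripper's body (76 mm by 85 mm) begins 54 mm behind the grasp point. The pads swing forward as they close: fully open they stand 13 mm farther back than shut.
Start: joints at [-0.876, 0.255, 0.108, 0, -1.424, -0.285], TCP at [0.219, -0.504, 0.239] pointing down, gripper open.
Joint ranges: [-2.95, 2.95], [-1.21, 1.97], [-1.09, 1.5], [-2.87, 1.71], [-2.94, -0.07], [-3.05, 3.05]. Speed limits (rad/s): [2.57, 2.57, 3.14, 3.14, 3.14, 3.14].

### API

Orientations are given as a 3x3 rotation matrix whose columns are the frame's x, y, z axes.
In Python, from rig import get_state, snapshot, get_calibration, close_job, masks_of, spot_point gives the robot as it stands.
- The arm moves only by the tool servo_tool, never from a script. Its argument "motion" is a list that holds one entry, the list of rows, each a list of 5 numbers: the shift along the tool's x, y, z in cm, then the turn about the tool's z in degrees, then the closure, from 0 (fully open) to 1 (shut). In form: [[[tx, ty, tz, twist, claw], ...]]. A call has 1 to 5 rows; each row is the pose to reach, as a shift and turn from the pose commanded when the call began, along the tool's axes at that moment; what a row does not reach only later rows make up. A row lasts 1/8 s, in which the tool goes at most 62.5 mm and 10.7 degrees, less where a joint would pass 70% of its speed; a pose out of reach is approached as far as the arm can. A call with a gripper value outside its range is refused whole. The fingers move at their own pace and stop on an object; "squeeze" is the grip in N (left out, the last holds). Time passes only in rows, so rows that repeat a pose let the fingers close. It gives the time, the measured TCP pose, the force and the opening at its end, in the units of the state.
- get_state(): the state, without advancing time (a new reading comes with each control period).
- snapshot(name): name is "side" or "top"; returns the picture (420x560x3 uint8, red, green, blue); there is no depth.
- get_calibration(name): a dict with "camera_matrix" (3x3 intrinsics, pixels), "dist" ([k1, k2, p1, p2, k3] as OpenCV has them; the pictures are not rectified), "position" and "rotation" of the camera in the world. Camera axes: x right, y up, looking along -z (the intrinsics and any distortion apply to the point x, -y, -z); pixel columns grow to the right and rows downward; lengths in m; the calibration is good to about 2 mm. A picture is of the moment at which its call begins. get_calibration takes no time and is no camera call.
- close_job(): hands the job in, once; it reports no verdict.
Trained networks look in the newest picture that a camera, given by its name, has taken for a name from the list of things; names that differ only in an ending like _2 or _b are one class to them, and where a whole thing is asked for, a point or a joint stands for the part that bears it (a point fixed in the world has none). Each returns a list of dicts, best first, with "confidence" (0 to 1); they miss things now and then, are a little off and sometimes report something else, mostly with a low value. They report only what shows in the picture. A call takes as long as a camera call. They do not tell look-alikes from the thing itself.
- masks_of(camera, target): "pixels" (420x560 bool, what is visible of it) and "at" ([column, row] in pixels, amid what is visible of it).
- spot_point(camera, target): "at" ([column, row] in pixels: a listed point, or the origin of a listed thing).
The state is a dict: "clock": time; "qpos": joint angles; "dq": joint speeds; "effort": joint torques, N m; "ee_pos": TCP position; "orientation": TCP orientation; "force": force on the tool from outside, world axes, zero at the start; "torque": the same for the moment, N m; "gripper_width": opening from 0.0 (shut) to 1.0 (fully open).
Only numpy, scipy, OpenCV 4.12 (cv2) and the standard library are available. Lean on these libraries where they do the work, as an engineer would, in place of code of your own. Each camera call takes 0.05 s, during which the arm holds its last target. There are 200 camera calls.

### The job

The lid of the wooden case only goes down when no steel disc stands above the rim, and right now two of its three stacks are too high. Bring the case to exactly two discs in each well, lay the one disc left over flat in the empty grey parts tray at the front of the bench, then put the lid on the case so that it sits level and fully down. Leave the oil bottle, the big ring and the loupe where they stand.

Things in the scene. Friction and masses are not known exactly. Their poses are not given: they have to be found in the camera images.
- case: open wooden case, fixed, 80 mm (x) by 228 mm (y, its length), 30 mm high; origin at the centre of its underside. Three square wells 68 x 68 mm in a row along y; walls and dividers 6 mm thick, all 30 mm high: the rim is the fill line. Discs of a stack rest with undersides 6, 16 and 26 mm above the origin: two end 4 mm below the rim, a third stands 6 mm above it.
- well_left (a point): centre of the left well (case y = +74 mm) at its floor, on a thin liner 6 mm above the case's underside; axes as the case. Holds three discs or one at the start (changes). Both long walls (x = -37, +37 mm) have a finger notch 34 mm wide in the middle of the well, open upward from 8 mm above this point: fingers closing along x fit in. Neighbouring discs are 14 mm apart along y.
- well_middle (a point): centre of the middle well (case y = 0 mm) at its floor, on a thin liner 6 mm above the case's underside; axes as the case. Holds three discs or one at the start (changes). Both long walls (x = -37, +37 mm) have a finger notch 34 mm wide in the middle of the well, open upward from 8 mm above this point: fingers closing along x fit in. Neighbouring discs are 14 mm apart along y.
- well_right (a point): centre of the right well (case y = -74 mm) at its floor, on a thin liner 6 mm above the case's underside; axes as the case. Holds three discs or one at the start (changes). Both long walls (x = -37, +37 mm) have a finger notch 34 mm wide in the middle of the well, open upward from 8 mm above this point: fingers closing along x fit in. Neighbouring discs are 14 mm apart along y.
- lid: loose wooden lift-off lid, right way up on the bench, 98 mm (x) by 246 mm (y, its length), about 0.3 kg (varies); origin at the centre of the skirt's lower edge. Plate from 12 to 18 mm above the origin, skirt 12 mm deep all round that passes over the outside of the case with 4 mm to spare on each side, either way round. Seated, the lid's origin is 18 mm above the case's; on a third disc 24 mm.
- lid_handle (a point): centre of the wooden bar handle on the middle of the lid's plate, 31 mm above the lid's origin. The bar is 14 mm wide (lid x), 70 mm long (lid y) and stands 26 mm high, from 18 to 44 mm above the lid's origin.
- tray: grey steel parts tray, fixed, 75 mm (x) by 110 mm (y), 22 mm high, walls and floor 2 mm thick; origin at the centre of its underside. Empty at the start; takes one disc flat. It and the lid swap places from start to start. Close behind both stands the tester: its black base, 90 mm high, has its front edge from about x 0.45, y 0.04 to x 0.55, y -0.53, and its tall body rises behind that, so cross in front of it.
- disc_a1: plain ground-steel disc (hardness reference block), diameter 60 mm, 10 mm thick, about 0.22 kg (varies); origin at the centre of its underside, z up its axis. One of seven alike, lowest of a stack of three
- disc_a2: plain ground-steel disc (hardness reference block), diameter 60 mm, 10 mm thick, about 0.22 kg (varies); origin at the centre of its underside, z up its axis. One of seven alike, second of that stack, on disc_a1
- disc_a3: plain ground-steel disc (hardness reference block), diameter 60 mm, 10 mm thick, about 0.22 kg (varies); origin at the centre of its underside, z up its axis. One of seven alike, top of that stack, on disc_a2, standing above the rim
- disc_b1: plain ground-steel disc (hardness reference block), diameter 60 mm, 10 mm thick, about 0.22 kg (varies); origin at the centre of its underside, z up its axis. One of seven alike, lowest of the other stack of three
- disc_b2: plain ground-steel disc (hardness reference block), diameter 60 mm, 10 mm thick, about 0.22 kg (varies); origin at the centre of its underside, z up its axis. One of seven alike, second of that stack, on disc_b1
- disc_b3: plain ground-steel disc (hardness reference block), diameter 60 mm, 10 mm thick, about 0.22 kg (varies); origin at the centre of its underside, z up its axis. One of seven alike, top of that stack, on disc_b2, standing above the rim
- disc_c1: plain ground-steel disc (hardness reference block), diameter 60 mm, 10 mm thick, about 0.22 kg (varies); origin at the centre of its underside, z up its axis. One of seven alike, alone in its well
- oil_bottle: cream plastic oil bottle with red spout, loose, diameter 42 mm, 118 mm high, upright; origin at the centre of its underside. Bystander between the case and the lid or tray
- ring: large steel bearing ring lying flat, loose, outer diameter 90 mm, 18 mm high; origin at the centre of its underside. Bystander beyond the case
- loupe: black eye loupe, loose, diameter 32 mm, 26 mm high; origin at the centre of its underside. Bystander beyond the case
Things that resemble listed ones, but are neither listed nor needed, are in the scene too. Leave any orange look-alike of the disc_b3 alone.

How it is judged:
By the outcome, as a careful person would: the job done as asked, in the order asked, and still so for the second after the job is handed in, with the robot touching nothing.
It also fails if it takes over 64 s, if anything falls off the work surface, if the arm or the gripper's body presses on something with over 40 N, if the wrist force passes 120 N, or if a joint passes its speed limit or range.

## Working session

There is one attempt and no reset: what is moved stays moved. The work goes in short steps, Python scripts to look and compute and a tool call to move; the robot and the scene stay as the last step left them, time stands still between calls to the robot, and variables do not carry over. Pictures are saved under pics/ and viewed, about 8 in all and at most 12, crops included, and the job is handed in when it is done.

Besides the shell and the picture viewer there is one more tool, called after "Emit:" as name(argument=value, ...), one argument or row to a line, values as JSON. servo_tool: Moves the arm, as the interface text tells. Its arguments: {"type":"object","properties":{"motion":{"type":"array","items":{"type":"array","items":{"type":"array","items":{"type":"number"}}}},"squeeze":{"type":"number"}},"required":["motion"]}

```bash
mkdir -p pics; ls
cat > h.py <<'E'
import numpy as np, cv2
from rig import *
def ray(cam,px):
    c=get_calibration(cam);K=np.array(c["camera_matrix"]);d=np.array(c["dist"])
    u=cv2.undistortPoints(np.array(px,float).reshape(-1,1,2),K,d).reshape(-1,2)
    R=np.array(c["rotation"]);p=np.array(c["position"])
    return p,np.c_[u[:,0],-u[:,1],-np.ones(len(u))]@R.T
def at_z(cam,px,z):
    p,r=ray(cam,px); return p+r*((z-p[2])/r[:,2])[:,None]
def proj(cam,P):
    c=get_calibration(cam);K=np.array(c["camera_matrix"]);d=np.array(c["dist"])
    q=(np.array(P,float).reshape(-1,3)-np.array(c["position"]))@np.array(c["rotation"])
    q[:,1:]*=-1
    return cv2.projectPoints(q,np.zeros(3),np.zeros(3),K,d)[0].reshape(-1,2)
def save(cam,name,f=1.4):
    im=snapshot(cam);cv2.imwrite(f"pics/{name}.png",cv2.resize(im[:,:,::-1],None,fx=f,fy=f,interpolation=cv2.INTER_CUBIC));return im
E
python3 - <<'E'
from h import *
np.set_printoptions(precision=4,suppress=True)
for c in("top","side"):
    save(c,c+"0"); k=get_calibration(c);print(c,np.array(k["position"]),np.array(k["rotation"])[:,2],k["camera_matrix"][0][0])
Z=dict(well_left=.006,well_middle=.006,well_right=.006,case=0,lid=0,lid_handle=.031,tray=0,oil_bottle=0,ring=0,loupe=0)
for n,z in Z.items():
    for c in ("top","side"):
        for s in spot_point(c,n)[:3]: print(n,c,round(s["confidence"],2),np.round(s["at"],1),at_z(c,[s["at"]],z)[0])
for s in masks_of("top","disc_b3"): print("disc",round(s["confidence"],2),s["at"],s["pixels"].sum(),at_z("top",[s["at"]],.036)[0])
print(get_state())
E
```

```text
pics
top [ 0.3035 -0.0253  1.6524] [-0.1329 -0.0016  0.9911] 500.4520844895544
side [0.5631 0.8884 0.4499] [0.0207 0.9212 0.3885] 393.58293120546233
well_left top 0.77 [169.2 228.7] [0.4429 0.3237 0.006 ]
well_left side 0.59 [222.  266.8] [0.6557 0.1735 0.006 ]
well_middle top 0.77 [186.1 230.9] [0.4368 0.2666 0.006 ]
well_middle side 0.6 [323.2 291.5] [0.4521 0.2558 0.006 ]
well_right top 0.73 [190.4 225.9] [0.4537 0.2529 0.006 ]
well_right top 0.68 [208.1 224.5] [0.4595 0.194  0.006 ]
well_right top 0.37 [168.7 232.6] [0.4299 0.3248 0.006 ]
well_right side 0.6 [311.9 271.5] [0.4671 0.1855 0.006 ]
well_right side 0.6 [337.6 310.8] [0.4334 0.3137 0.006 ]
case top 0.86 [189.1 226.1] [0.4535 0.2583 0.    ]
case side 0.67 [323.2 292.1] [0.4508 0.2492 0.    ]
case side 0.16 [320.  291.4] [0.4568 0.2471 0.    ]
lid top 0.82 [376.5 238.3] [ 0.424  -0.3663  0.    ]
lid side 0.86 [311.2 183.1] [ 0.4143 -0.3838  0.    ]
lid_handle top 0.56 [380.4 238.4] [ 0.4216 -0.3728  0.031 ]
lid_handle top 0.24 [188.2 225.5] [0.4526 0.256  0.031 ]
lid_handle side 0.69 [311.  177.9] [ 0.4203 -0.3476  0.031
[... 529 characters left out ...]
.    ]
loupe side 0.72 [310.1 179.5] [ 0.4146 -0.4214  0.    ]
disc 0.57 [163.8, 233.9] 261 [0.423  0.3345 0.036 ]
disc 0.54 [160.9, 186.7] 206 [0.5788 0.3516 0.036 ]
{'clock': 1.15, 'qpos': array([-0.8765,  0.2551,  0.1082, -0.    , -1.4239, -0.2846]), 'dq': array([ 0.0001, -0.0013, -0.0003,  0.0011,  0.0016, -0.0017]), 'effort': array([  0.001 , -38.6416,  23.8073,   5.3684,  -0.0006,  -0.    ]), 'ee_pos': array([ 0.2191, -0.5045,  0.2393]), 'orientation': array([[-0.3984,  0.9172,  0.    ],
       [ 0.9172,  0.3984, -0.    ],
       [-0.    ,  0.    , -1.    ]]), 'force': array([-0.3673,  0.0728,  0.9463]), 'torque': array([-0.0356, -0.0102, -0.0116]), 'gripper_width': 1.0016692488312235}
```

Run:
```python
import cv2,numpy as np
a=cv2.imread("pics/top0.png")
# upscaled crops of original: case area, lid/tray area
o=cv2.resize(a,(560,420),interpolation=cv2.INTER_AREA)
c=cv2.resize(o[170:280,130:300],None,fx=4.5,fy=4.5,interpolation=cv2.INTER_CUBIC)
cv2.imwrite("pics/case0.png",c)
```

```text
(no output)
```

View pics/top0.png

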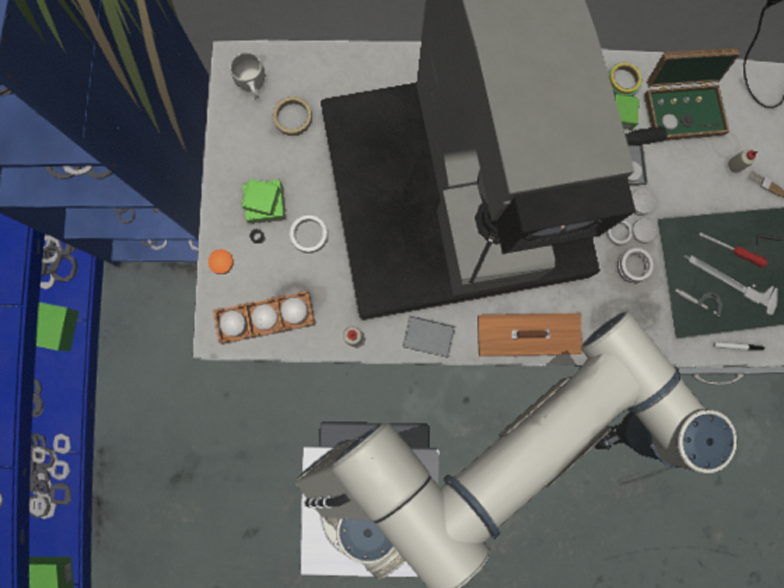

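View pics/side0.png

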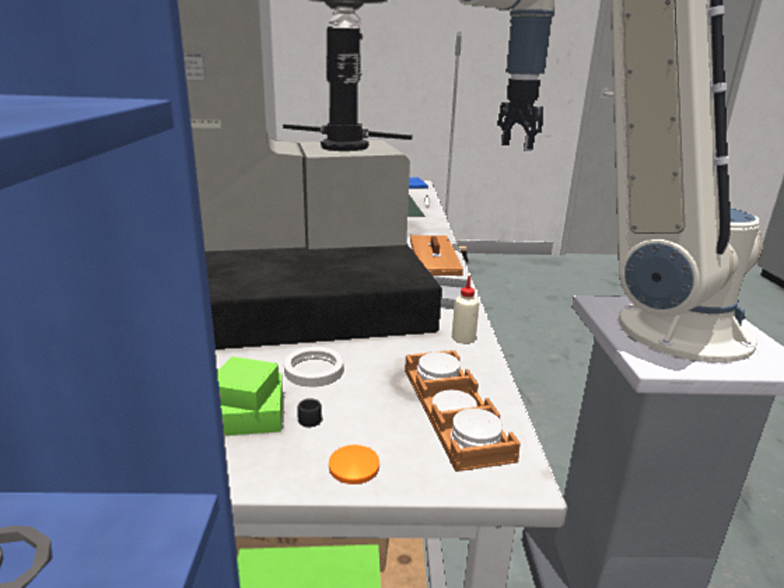

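View pics/case0.png

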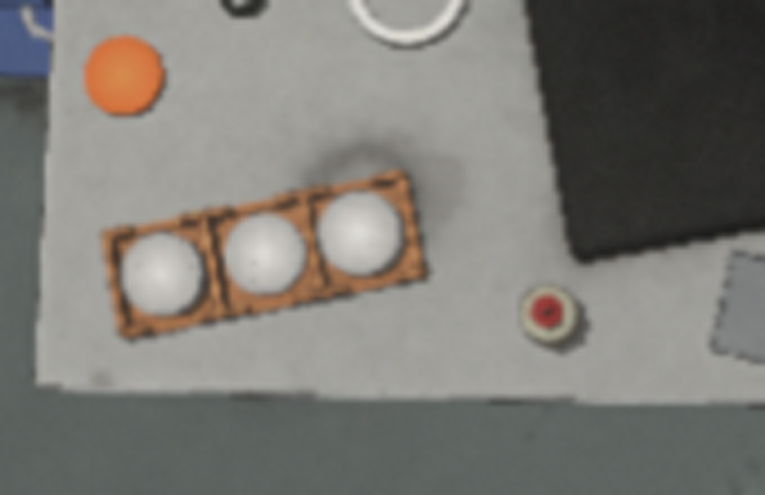

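The top view shows the case at about (265,317), the bottle at (353,336), the tray at (428,336) and the lid at (530,334). The orange look-alike is at (220,261). In the side view the left and right wells stand high and the middle one is low. So the plan is left top to the middle well and right top to the tray.

Next I fit the poses from the silhouettes.

```bash
cat >> h.py <<'E'
from scipy.optimize import minimize
def box(x,y,a,lx,ly,z0,z1):
    c,s=np.cos(a),np.sin(a)
    return np.array([[x+c*u-s*v,y+s*u+c*v,z] for u in(-lx/2,lx/2) for v in(-ly/2,ly/2) for z in(z0,z1)])
def fit(cams,dims,masks,x0,S=8):
    tg=[]
    for m in masks:
        m=m.astype(np.uint8); n,l,st,_=cv2.connectedComponentsWithStats(m)
        m=(l==1+np.argmax(st[1:,4])).astype(np.uint8)
        p=cv2.findContours(m,0,1)[0][0]; h=cv2.fillConvexPoly(np.zeros_like(m),cv2.convexHull(p),1); tg.append(h)
    def f(q):
        t=0
        for c,h in zip(cams,tg):
            hull=cv2.convexHull(proj(c,box(*q,*dims)).astype(np.float32)*1.0).reshape(-1,2)
            big=np.zeros((420*S//1,560*S//1),np.uint8)
            cv2.fillConvexPoly(big,np.round((hull+.5)*S-.5).astype(np.int32),1)
            r=cv2.resize(big.astype(np.float32),(560,420),interpolation=cv2.INTER_AREA)
            t+=1-np.minimum(r,h).sum()/np.maximum(r,h).sum()
        return t
    r=minimize(f,x0,method="Nelder-Mead",options=dict(initial_simplex=[x0,x0+np.array([.01,0,0]),x0+np.array([0,.01,0]),x0+np.array([0,0,.1])],xatol=2e-4,fatol=1e-4,maxfev=120))
    return r.x,r.fun
E
python3 - <<'E'
from h import *
np.set_printoptions(precision=4,suppress=True)
snapshot("top");snapshot("side")
for n,d,x0 in(("case",(.08,.228,0,.03),[.4475,.257,.2]),("lid",(.098,.246,0,.018),[.424,-.37,0]),("tray",(.075,.11,0,.022),[.42,-.137,-.1])):
    M={}
    for c in("top","side"):
        ms=masks_of(c,n)
        if ms: M[c]=ms[0]["pixels"]
        print(n,c,[(round(m["confidence"],2),np.round(m["at"],0),m["pixels"].sum()) for m in ms[:2]])
    for cs in (["top"],["side"],["top","side"]):
        if all(c in M for c in cs):
            q,e=fit(cs,d,[M[c] for c in cs],np.array(x0)); print("  ",cs,q,np.degrees(q[2]).round(1),round(e,3))
# discs: white blobs within the case
im=snapshot("top"); hsv=cv2.cvtColor(im,cv2.COLOR_RGB2HSV)
for (u,v),z in(((166,231),.036),((188.5,226),.016),((210,221.5),.036)):
    x0,y0=int(u-13),int(v-13); w=((hsv[y0:y0+27,x0:x0+27,1]<45)&(hsv[y0:y0+27,x0:x0+27,2]>130)).astype(np.uint8)
    n,l,st,ce=cv2.connectedComponentsWithStats(w); k=l[13,13]
    print("disc",ce[k]+[x0,y0],st[k],at_z("top",[ce[k]+[x0,y0]],z)[0])
E
```

```text
case top []
case side [(0.84, array([324., 299.]), np.int64(2251))]
   ['side'] [0.4495 0.2553 0.226 ] 13.0 0.057
lid top [(0.68, array([377., 241.]), np.int64(2145))]
lid side [(0.92, array([312., 181.]), np.int64(787))]
   ['top'] [ 0.4216 -0.3677  0.0364] 2.1 0.03
   ['side'] [ 0.4178 -0.3825  0.0474] 2.7 0.113
   ['top', 'side'] [ 0.4206 -0.3697  0.0326] 1.9 0.233
tray top [(0.68, array([306., 241.]), np.int64(740))]
tray side [(0.6, array([322., 202.]), np.int64(284)), (0.29, array([321., 296.]), np.int64(2278))]
   ['top'] [ 0.4132 -0.1291 -0.2273] -13.0 0.051
   ['side'] [ 0.4092 -0.1445 -0.1808] -10.4 0.419
   ['top', 'side'] [ 0.4127 -0.1304 -0.201 ] -11.5 0.567
disc [165.2677 230.4213] [  4   4  18  18 254] [0.4344 0.3301 0.036 ]
disc [188.3968 225.9433] [  5   4  18  18 247] [0.4525 0.2579 0.016 ]
disc [209.4981 221.2959] [  4   4  18  19 267] [0.4673 0.1858 0.036 ]
```

```bash
cat > plan.py <<'E'
import numpy as np, json
from rig import get_state
# wp: (x,y,z,angle_deg of tool x,claw,rows); prints calls of <=5 rows
def plan(wps,start=None):
    if start is None:
        s=get_state(); R=np.array(s["orientation"]); p=np.array(s["ee_pos"]); a=np.degrees(np.arctan2(R[1,0],R[0,0]))
    else: p,a=np.array(start[:3]),start[3]
    a%=360
    P=[]; q=p.copy(); b=a
    for x,y,z,t,c,n in wps:
        for k in range(1,n+1): P.append((q+(np.array([x,y,z])-q)*k/n,b+(t-b)*k/n,c))
        q=np.array([x,y,z],float); b=t
    for i in range(0,len(P),5):
        r=np.radians(a); X=np.array([np.cos(r),np.sin(r),0]);Y=np.array([np.sin(r),-np.cos(r),0])
        rows=[]
        for w,t,c in P[i:i+5]:
            d=w-p; v=[round(d@X*100,1),round(d@Y*100,1),round(-d[2]*100,1),round(a-t,1)]; rows.append(v+[c])
        print(json.dumps([rows]).replace(" ",""))
        v=rows[-1]; p=p+X*v[0]/100+Y*v[1]/100-np.array([0,0,v[2]/100]); a=a-v[3]
    print("end",p.round(4),round(a,1))
E
python3 -c "
from plan import *
plan([(.219+.36*.25,-.504+.36*.968,.24,153,0,6),(.4344,.3301,.15,192.8,.41,9)])"
```

```text
[[[4.7,3.7,-0.0,-6.6,0],[9.5,7.4,-0.0,-13.2,0],[14.2,11.1,-0.0,-19.8,0],[18.9,14.8,-0.0,-26.3,0],[23.7,18.5,-0.1,-32.9,0]]]
[[[2.0,5.6,0.0,-6.6,0],[3.8,10.9,1.0,-11.0,0.41],[5.6,16.2,2.0,-15.5,0.41],[7.5,21.4,3.0,-19.9,0.41],[9.3,26.7,4.0,-24.3,0.41]]]
[[[-0.5,5.5,1.0,-4.4,0.41],[-1.0,11.1,2.0,-8.8,0.41],[-1.5,16.6,3.0,-13.3,0.41],[-2.0,22.2,4.0,-17.7,0.41],[-2.5,27.7,5.0,-22.1,0.41]]]
end [0.4343 0.3298 0.1503] 192.8
```

Emit:
servo_tool(
  motion=[
    [[4.7, 3.7, 0, -6.6, 0], [9.5, 7.4, 0, -13.2, 0], [14.2, 11.1, 0, -19.8, 0], [18.9, 14.8, 0, -26.3, 0], [23.7, 18.5, 0, -32.9, 0]],
  ],
  squeeze=40,
)

```text
clock: 2.22
ee_pos: [0.2945, -0.2117, 0.2395]
orientation: [[-0.834, 0.551, 0.001], [0.551, 0.834, -0.0], [-0.001, 0.0, -1.0]]
force: [1.9, 0.3, -0.0]
gripper_width: 1.001
```

Emit:
servo_tool(
  motion=[
    [[2.0, 5.6, 0, -6.6, 0], [3.8, 10.9, 1.0, -11.0, 0.41], [5.6, 16.2, 2.0, -15.5, 0.41], [7.5, 21.4, 3.0, -19.9, 0.41], [9.3, 26.7, 4.0, -24.3, 0.41]],
  ],
)

```text
clock: 2.85
ee_pos: [0.3649, 0.0625, 0.1995]
orientation: [[-0.987, 0.159, 0.001], [0.159, 0.987, 0.001], [-0.001, 0.001, -1.0]]
force: [1.0, -1.2, 0.3]
gripper_width: 0.594
```

Emit:
servo_tool(
  motion=[
    [[-0.5, 5.5, 1.0, -4.4, 0.41], [-1.0, 11.1, 2.0, -8.8, 0.41], [-1.5, 16.6, 3.0, -13.3, 0.41], [-2.0, 22.2, 4.0, -17.7, 0.41], [-2.5, 27.7, 5.0, -22.1, 0.41]],
  ],
)

```text
clock: 3.48
ee_pos: [0.4346, 0.3317, 0.149]
orientation: [[-0.975, -0.224, 0.0], [-0.224, 0.975, 0.0], [-0.0, 0.0, -1.0]]
force: [-0.5, -0.2, 0.4]
gripper_width: 0.591
```

Emit:
servo_tool(
  motion=[
    [[0, 0, 3, 0, 0.41], [0, 0, 6, 0, 0.41], [0, 0, 8, 0, 0.41], [0, 0, 8.5, 0, 0.41], [0, 0, 8.5, 0, 0.41]],
  ],
)

```text
clock: 4.1
ee_pos: [0.4346, 0.3299, 0.0647]
orientation: [[-0.975, -0.221, 0.0], [-0.221, 0.975, 0.0], [-0.001, 0.0, -1.0]]
force: [0.7, -0.2, -0.2]
gripper_width: 0.591
```

Run:
```python
from h import *
s=get_state();print(s["ee_pos"],s["force"],s["gripper_width"])
im=snapshot("side");p=s["ee_pos"]
R=np.array(s["orientation"])
for z in(.036,.046,.056,.065): print(z,proj("side",[[p[0],p[1],z],*( [p[0],p[1],z]+np.outer([-.025,.025],R[:,0]))]).round(1).tolist())
c=im[210:350,250:430];cv2.imwrite("pics/s1.png",cv2.resize(c[:,:,::-1],None,fx=4.2,fy=4.2,interpolation=cv2.INTER_CUBIC))
```

```text
[0.43461111 0.32991474 0.06473833] [ 0.69319959 -0.22923694 -0.18086269] 0.5912118144522734
0.036 [[339.9, 302.5], [326.2, 304.3], [353.4, 300.8]]
0.046 [[340.4, 297.7], [326.7, 299.4], [354.0, 296.0]]
0.056 [[341.0, 292.8], [327.1, 294.5], [354.6, 291.1]]
0.065 [[341.5, 288.4], [327.5, 290.0], [355.2, 286.7]]
```

View pics/s1.png

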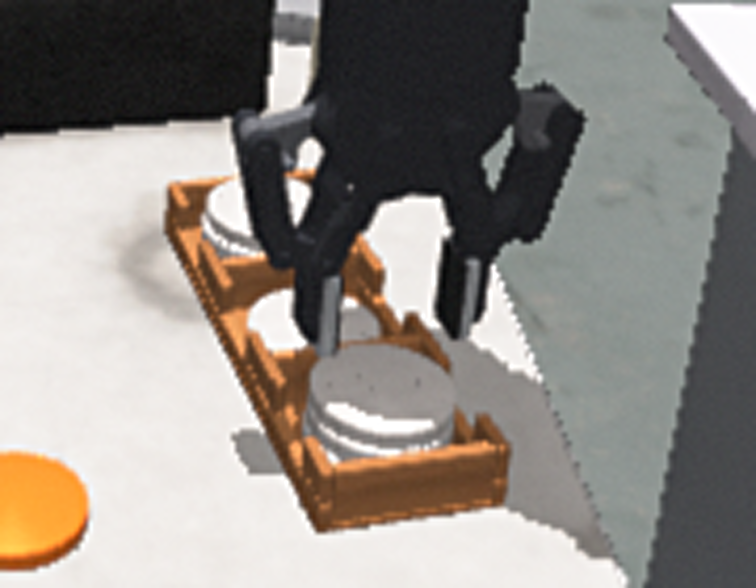

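The tips sit at crop (327,352) and (455,337), about 8 mm or less ahead of the TCP. The disc top, at crop (382,388), lies where I predicted. I'll touch it gently to calibrate the tip height.

Emit:
servo_tool(
  motion=[
    [[0, 0, 1.2, 0, 0.41], [0, 0, 1.8, 0, 0.41], [0, 0, 1.9, 0, 0.41], [0, 0, 1.9, 0, 0.41]],
  ],
)

```text
clock: 4.65
ee_pos: [0.4344, 0.3298, 0.0453]
orientation: [[-0.975, -0.221, 0.0], [-0.221, 0.975, -0.0], [-0.0, -0.0, -1.0]]
force: [0.8, 0.4, 0.0]
gripper_width: 0.591
```

Emit:
servo_tool(
  motion=[
    [[0, 0, 0.1, 0, 0.41], [0, 0, 0.1, 0, 0.41]],
  ],
)

```text
clock: 4.9
ee_pos: [0.4344, 0.3298, 0.0444]
orientation: [[-0.975, -0.221, 0.0], [-0.221, 0.975, 0.0], [-0.0, 0.0, -1.0]]
force: [0.5, -0.7, -0.0]
gripper_width: 0.588
```

Emit:
servo_tool(
  motion=[
    [[0, 0, 0.1, 0, 0.41], [0, 0, 0.1, 0, 0.41]],
  ],
)

```text
clock: 5.15
ee_pos: [0.4343, 0.3297, 0.0432]
orientation: [[-0.975, -0.221, -0.0], [-0.221, 0.975, -0.0], [0.0, -0.0, -1.0]]
force: [0.8, 0.3, 0.0]
gripper_width: 0.59
```

Emit:
servo_tool(
  motion=[
    [[0, 0, 0.1, 0, 0.41], [0, 0, 0.1, 0, 0.41]],
  ],
)

```text
clock: 5.4
ee_pos: [0.4343, 0.3297, 0.0422]
orientation: [[-0.975, -0.221, -0.0], [-0.221, 0.975, -0.0], [0.0, -0.0, -1.0]]
force: [-0.1, -0.4, 0.4]
gripper_width: 0.588
```

Emit:
servo_tool(
  motion=[
    [[0, 0, 0.1, 0, 0.41], [0, 0, 0.1, 0, 0.41]],
  ],
)

```text
clock: 5.65
ee_pos: [0.4343, 0.3297, 0.0412]
orientation: [[-0.975, -0.221, -0.0], [-0.221, 0.975, -0.0], [0.0, -0.0, -1.0]]
force: [-0.9, -0.4, 0.2]
gripper_width: 0.587
```

Emit:
servo_tool(
  motion=[
    [[0, 0, 0.1, 0, 0.41], [0, 0, 0.1, 0, 0.41]],
  ],
)

```text
clock: 5.9
ee_pos: [0.4344, 0.3298, 0.041]
orientation: [[-0.975, -0.222, 0.0], [-0.222, 0.975, 0.0], [-0.0, 0.0, -1.0]]
force: [-1.0, -1.2, 4.7]
gripper_width: 0.591
```

Contact came at TCP z = 0.041, so the tips are 5 mm ahead at 50 mm opening and about 3 mm ahead at 60 mm. I'll grip the top disc at TCP z = 0.033.

Emit:
servo_tool(
  motion=[
    [[0, 0, -1, 0, 0], [0, 0, -1, 0, 0], [0, 0, -1, 0, 0], [0, 0, 0.2, 0, 0], [0, 0, 0.7, 0, 0]],
  ],
  squeeze=50,
)

```text
clock: 6.52
ee_pos: [0.4337, 0.3291, 0.0318]
orientation: [[-0.975, -0.221, -0.002], [-0.221, 0.975, -0.002], [0.002, -0.001, -1.0]]
force: [0.1, -0.6, -0.2]
gripper_width: 1.0
```

Emit:
servo_tool(
  motion=[
    [[0, 0, 0, 0, 1], [0, 0, 0, 0, 1], [0, 0, 0, 0, 1], [0, 0, 0, 0, 1], [0, 0, 0, 0, 1]],
  ],
)

```text
clock: 7.15
ee_pos: [0.4345, 0.3299, 0.0337]
orientation: [[-0.975, -0.221, 0.0], [-0.221, 0.975, 0.0], [-0.001, 0.0, -1.0]]
force: [-0.5, -0.9, 3.6]
gripper_width: 0.67
```

Emit:
servo_tool(
  motion=[
    [[0, 0, -0.5, 0, 1], [0, 0, -1.5, 0, 1], [0, 0, -3, 0, 1], [0, 0, -4, 0, 1], [0, 0, -4, 0, 1]],
  ],
)

```text
clock: 7.78
ee_pos: [0.4348, 0.3304, 0.0746]
orientation: [[-0.975, -0.221, 0.002], [-0.221, 0.975, 0.002], [-0.002, 0.002, -1.0]]
force: [0.3, -0.5, -2.5]
gripper_width: 0.669
```

Run:
```python
from h import *
s=get_state();print(s["ee_pos"],s["force"],s["gripper_width"])
im=snapshot("side")
c=im[210:350,250:430];cv2.imwrite("pics/s2.png",cv2.resize(c[:,:,::-1],None,fx=4.2,fy=4.2,interpolation=cv2.INTER_CUBIC))
from plan import plan
plan([(.4503,.2572,.075,192.8,1,4),(.4503,.2572,.025,192.8,1,4),(.4503,.2572,.0235,192.8,1,2)])
```

```text
[0.43481319 0.33037845 0.07458498] [ 0.34329802 -0.49263159 -2.50084301] 0.6694463093588003
[[[0.0,-1.9,-0.0,-0.0,1],[0.0,-3.7,-0.1,-0.0,1],[0.0,-5.6,-0.1,-0.0,1],[0.1,-7.5,-0.1,-0.0,1],[0.1,-7.5,1.1,-0.0,1]]]
[[[-0.0,0.0,1.3,-0.0,1],[-0.0,0.0,2.5,-0.0,1],[-0.0,0.0,3.8,-0.0,1],[-0.0,0.0,3.9,-0.0,1],[-0.0,0.0,3.9,-0.0,1]]]
end [0.45   0.2566 0.0238] 192.8
```

View pics/s2.png

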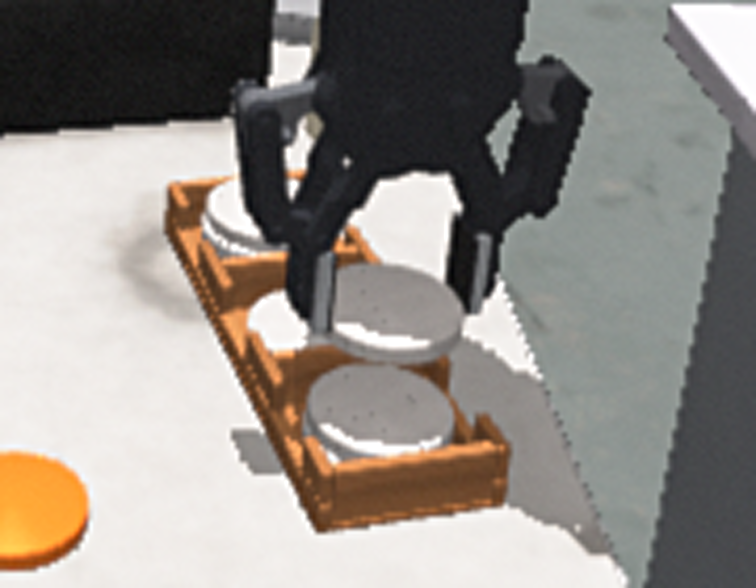

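One disc is held, nearly level, with about 2.5 N of weight, and two remain in the left well. Now I place it in the middle well.

Emit:
servo_tool(
  motion=[
    [[0, -1.9, 0, 0, 1], [0, -3.7, 0, 0, 1], [0, -5.6, 0, 0, 1], [0.1, -7.5, 0, 0, 1], [0.1, -7.5, 1.1, 0, 1]],
  ],
)

```text
clock: 8.45
ee_pos: [0.4507, 0.2551, 0.0628]
orientation: [[-0.976, -0.219, 0.001], [-0.219, 0.976, 0.001], [-0.002, 0.001, -1.0]]
force: [0.1, -0.5, -1.8]
gripper_width: 0.669
```

Emit:
servo_tool(
  motion=[
    [[0, 0, 1.3, 0, 1], [0, 0, 2.5, 0, 1], [0, 0, 3.6, 0, 1], [0, 0, 3.9, 0, 1], [0, 0, 3.9, 0, 1]],
  ],
)

```text
clock: 9.07
ee_pos: [0.4495, 0.2564, 0.0237]
orientation: [[-0.975, -0.222, -0.001], [-0.222, 0.975, -0.001], [0.001, -0.001, -1.0]]
force: [-4.3, -1.6, 5.8]
gripper_width: 0.672
```

Emit:
servo_tool(
  motion=[
    [[0, 0, 0, 0, 0], [0, 0, 0, 0, 0], [0, 0, 0, 0, 0], [0, 0, -2, 0, 0], [0, 0, -5, 0, 0]],
  ],
)

```text
clock: 9.7
ee_pos: [0.4495, 0.2559, 0.073]
orientation: [[-0.975, -0.221, -0.002], [-0.221, 0.975, -0.002], [0.002, -0.001, -1.0]]
force: [0.3, -0.5, -0.5]
gripper_width: 1.0
```

Run:
```python
from h import *
s=get_state();print(s["ee_pos"],s["force"],s["gripper_width"])
im=snapshot("side")
c=im[210:350,250:430];cv2.imwrite("pics/s3.png",cv2.resize(c[:,:,::-1],None,fx=4.2,fy=4.2,interpolation=cv2.INTER_CUBIC))
from plan import plan
plan([(.4673,.1858,.075,192.8,0,4),(.4673,.1858,.05,192.8,0,1),(.4673,.1858,.0355,192.8,0,1),(.4673,.1858,.033,192.8,0,2)],(.450,.2566,.0736,192.8))
```

```text
[0.44945805 0.25586767 0.0729955 ] [ 0.34106088 -0.53825727 -0.52491712] 0.9995336933332559
[[[-0.0,-1.8,-0.0,0.0,0],[-0.1,-3.6,-0.1,0.0,0],[-0.1,-5.5,-0.1,0.0,0],[-0.1,-7.3,-0.1,0.0,0],[-0.1,-7.3,2.4,0.0,0]]]
[[[-0.0,0.0,1.4,0.0,0],[-0.0,0.0,1.5,0.0,0],[-0.0,0.0,1.7,0.0,0]]]
end [0.4671 0.1856 0.0326] 192.8
```

View pics/s3.png

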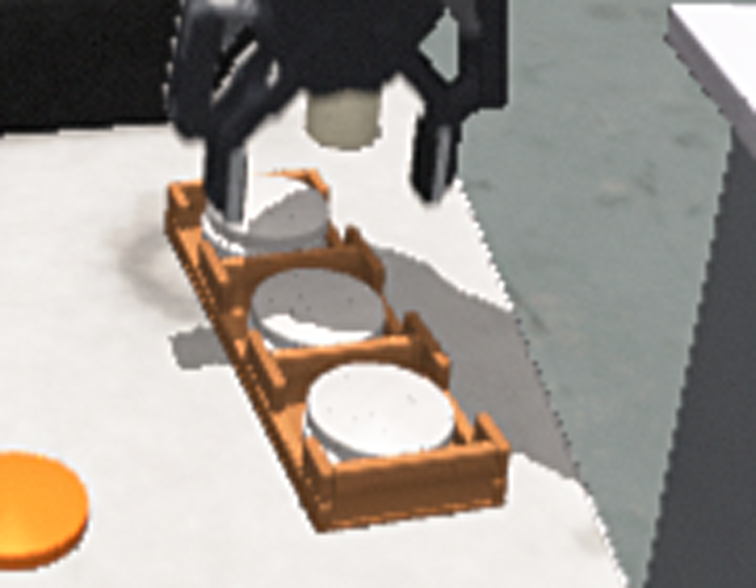

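The middle disc lies flat in its well. Next I take the right top disc, and refine the tray pose while the arm is away from it.

Emit:
servo_tool(
  motion=[
    [[0, -1.8, 0, 0, 0], [-0.1, -3.6, 0, 0, 0], [-0.1, -5.5, 0, 0, 0], [-0.1, -7.3, 0, 0, 0], [-0.1, -7.3, 2.4, 0, 0]],
  ],
)

```text
clock: 10.38
ee_pos: [0.4687, 0.1843, 0.0503]
orientation: [[-0.976, -0.22, 0.003], [-0.22, 0.976, 0.002], [-0.004, 0.001, -1.0]]
force: [0.4, 0.3, -0.6]
gripper_width: 1.002
```

Emit:
servo_tool(
  motion=[
    [[0, 0, 1.4, 0, 0], [0, 0, 1.6, 0, 0], [0, 0, 1.6, 0, 1], [0, 0, 1.6, 0, 1]],
  ],
)

```text
clock: 10.88
ee_pos: [0.4674, 0.1857, 0.0346]
orientation: [[-0.975, -0.222, 0.001], [-0.222, 0.975, 0.0], [-0.001, 0.0, -1.0]]
force: [-2.3, -0.6, 4.3]
gripper_width: 0.663
```

Emit:
servo_tool(
  motion=[
    [[0, 0, 0, 0, 1], [0, 0, 0, 0, 1], [0, 0, 0, 0, 1], [0, 0, -0.5, 0, 1], [0, 0, -2, 0, 1]],
  ],
)

```text
clock: 11.5
ee_pos: [0.4663, 0.1852, 0.0531]
orientation: [[-0.975, -0.221, -0.002], [-0.221, 0.975, -0.001], [0.002, -0.0, -1.0]]
force: [-0.4, 0.2, -2.6]
gripper_width: 0.666
```

Emit:
servo_tool(
  motion=[
    [[0, 0, -3, 0, 1], [0, 0, -7, 0, 1], [0, 0, -11, 0, 1], [0, 0, -13, 0, 1], [0, 0, -13, 0, 1]],
  ],
)

```text
clock: 12.12
ee_pos: [0.4677, 0.186, 0.1848]
orientation: [[-0.975, -0.221, 0.003], [-0.221, 0.975, 0.002], [-0.003, 0.002, -1.0]]
force: [0.1, -0.1, -2.9]
gripper_width: 0.669
```

Run:
```python
from h import *
np.set_printoptions(precision=4,suppress=True)
s=get_state();print(s["ee_pos"],s["force"],s["gripper_width"])
im=snapshot("top")
lab=cv2.cvtColor(im,cv2.COLOR_RGB2LAB).astype(int)
ref=np.median(lab[236:246,300:312].reshape(-1,3),0); be=np.median(lab[222:226,290:300].reshape(-1,3),0); print(ref,be)
roi=np.zeros((420,560),bool); roi[218:265,278:334]=1
m=roi&(np.linalg.norm(lab-ref,axis=2)<np.linalg.norm(lab-be,axis=2))&(np.linalg.norm(lab-ref,axis=2)<25)
q,e=fit(["top"],(.075,.11,0,.022),[m],np.array([.413,-.13,-.2])); print("tray",m.sum(),q,np.degrees(q[2]),e)
snapshot("side")
for n,z in(("tray",0),("oil_bottle",0)):
  for c in("top","side"):
    for t in spot_point(c,n)[:1]: print(n,c,round(t["confidence"],2),at_z(c,[t["at"]],z)[0])
a=cv2.resize(im[205:275,250:360][:,:,::-1],None,fx=4,fy=4,interpolation=cv2.INTER_CUBIC)
for p in proj("top",box(*q,.075,.11,.022,.022)): cv2.circle(a,tuple(((p-[250,205]+.5)*4).astype(int)),3,(0,0,255),-1)
b=cv2.resize(snapshot("side")[150:330,250:430][:,:,::-1],None,fx=2.4,fy=2.4)
h=max(len(a),len(b));cv2.imwrite("pics/t1.png",np.hstack([np.pad(k,((0,h-len(k)),(0,0),(0,0))) for k in(a,b)])[:600,:800])
```

```text
[0.4677 0.186  0.1848] [ 0.0952 -0.0909 -2.9399] 0.6694302653064995
[139. 127. 128.] [150.5 128.  130. ]
tray 859 [ 0.4143 -0.1296 -0.2253] -12.909740842561954 0.08678847551345825
tray top 0.81 [ 0.4193 -0.13    0.    ]
tray side 0.78 [ 0.4096 -0.1393  0.    ]
oil_bottle top 0.52 [0.4152 0.0439 0.    ]
oil_bottle side 0.62 [0.4041 0.0469 0.    ]
```

View pics/t1.png

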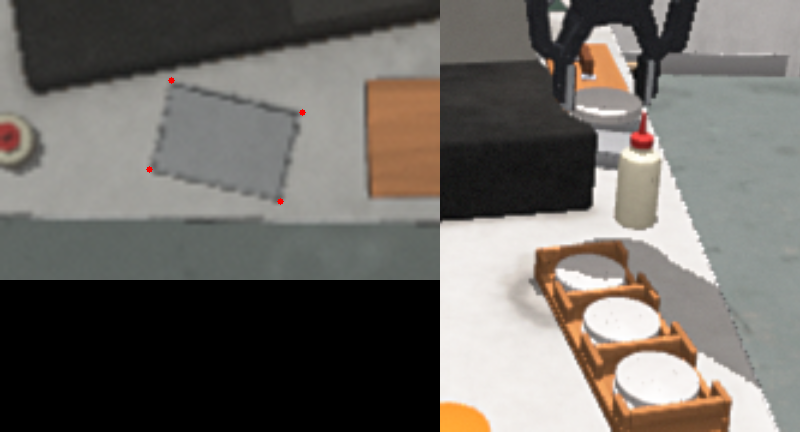

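The tray corners fit the picture, and all six discs in the case lie below the rim. Now I carry the held disc to the tray.

Run:
```python
from plan import plan
plan([(.39,.05,.185,222,1,4),(.4143,-.1296,.16,257.1,1,5),(.4143,-.1296,.16,257.1,1,1),(.4143,-.1296,.03,257.1,1,4)],(.4672,.1857,.1836,192.8))
```

```text
[[[2.6,-2.9,-0.0,-7.3,1],[5.3,-5.8,-0.1,-14.6,1],[7.9,-8.6,-0.1,-21.9,1],[10.5,-11.5,-0.1,-29.2,1],[10.9,-15.1,0.4,-36.2,1]]]
[[[2.4,-2.8,0.5,-7.0,1],[4.8,-5.5,1.0,-14.1,1],[7.2,-8.2,1.5,-21.1,1],[9.6,-10.9,2.0,-28.1,1],[9.6,-10.9,2.0,-28.1,1]]]
[[[-0.0,-0.1,3.2,0.0,1],[-0.0,-0.1,6.5,0.0,1],[-0.0,-0.1,9.7,0.0,1],[-0.0,-0.1,13.0,0.0,1]]]
end [ 0.4146 -0.1299  0.0296] 257.1
```

Emit:
servo_tool(
  motion=[
    [[2.6, -2.9, 0, -7.3, 1], [5.3, -5.8, -0.1, -14.6, 1], [7.9, -8.6, -0.1, -21.9, 1], [10.5, -11.5, -0.1, -29.2, 1], [10.9, -15.1, 0.4, -36.2, 1]],
  ],
)

```text
clock: 13.1
ee_pos: [0.3931, 0.0132, 0.1795]
orientation: [[-0.652, -0.758, 0.001], [-0.758, 0.652, 0.001], [-0.001, -0.0, -1.0]]
force: [0.7, 0.1, -2.1]
gripper_width: 0.668
```

Emit:
servo_tool(
  motion=[
    [[2.4, -2.8, 0.5, -7.0, 1], [4.8, -5.5, 1.0, -14.1, 1], [7.2, -8.2, 1.5, -21.1, 1], [9.6, -10.9, 2.0, -28.1, 1], [9.6, -10.9, 2.0, -28.1, 1]],
  ],
)

```text
clock: 13.72
ee_pos: [0.4129, -0.1316, 0.1584]
orientation: [[-0.226, -0.974, -0.002], [-0.974, 0.226, -0.0], [0.001, 0.002, -1.0]]
force: [-0.8, 0.2, -2.4]
gripper_width: 0.668
```

Emit:
servo_tool(
  motion=[
    [[0, -0.1, 4, 0, 1], [0, -0.1, 8, 0, 1], [0, -0.1, 12, 0, 1], [0, -0.1, 13, 0, 1], [0, -0.1, 13, 0, 1]],
  ],
)

```text
clock: 14.35
ee_pos: [0.4147, -0.1299, 0.0297]
orientation: [[-0.223, -0.975, -0.0], [-0.975, 0.223, -0.0], [0.0, 0.0, -1.0]]
force: [0.8, 1.0, -2.0]
gripper_width: 0.668
```

Emit:
servo_tool(
  motion=[
    [[0, 0, 0.8, 0, 1], [0, 0, 1.4, 0, 1], [0, 0, 1.7, 0, 1], [0, 0, 1.8, 0, 1], [0, 0, 1.8, 0, 1]],
  ],
)

```text
clock: 14.98
ee_pos: [0.4145, -0.1302, 0.0114]
orientation: [[-0.224, -0.975, 0.0], [-0.975, 0.224, -0.0], [0.0, -0.0, -1.0]]
force: [0.1, 1.6, -1.2]
gripper_width: 0.663
```

Emit:
servo_tool(
  motion=[
    [[0, 0, 0, 0, 0.18], [0, 0, 0, 0, 0.18], [0, 0, 0, 0, 0.18], [0, 0, -2, 0, 0.18], [0, 0, -6, 0, 0.18]],
  ],
)

```text
clock: 15.6
ee_pos: [0.4131, -0.1301, 0.0709]
orientation: [[-0.224, -0.975, -0.004], [-0.975, 0.224, 0.0], [0.001, 0.004, -1.0]]
force: [0.7, 0.2, 0.6]
gripper_width: 0.816
```

Emit:
servo_tool(
  motion=[
    [[0, 0, -4, 0, 0.1], [0, 0, -8, 0, 0.1]],
  ],
)

```text
clock: 15.85
ee_pos: [0.4142, -0.1301, 0.1528]
orientation: [[-0.224, -0.975, 0.0], [-0.975, 0.224, 0.0], [-0.0, -0.0, -1.0]]
force: [0.8, 0.6, -0.6]
gripper_width: 0.901
```

Run:
```python
from h import *
np.set_printoptions(precision=4,suppress=True)
s=get_state();print(s["ee_pos"],s["force"],s["gripper_width"])
im=snapshot("top"); hsv=cv2.cvtColor(im,cv2.COLOR_RGB2HSV)
roi=np.zeros((420,560),bool); roi[215:265,330:430]=1
m=roi&(hsv[...,0]<22)&(hsv[...,1]>80)&(hsv[...,2]>60)
q,e=fit(["top"],(.098,.246,0,.018),[m],np.array([.4216,-.3677,.036])); print("lid",m.sum(),q,np.degrees(q[2]),e)
for t in masks_of("top","lid")[:1]:
  q2,e2=fit(["top"],(.098,.246,0,.018),[t["pixels"]],q); print("net",q2,e2)
for t in masks_of("top","lid_handle")[:1]: print(t["confidence"],t["at"])
for t in spot_point("top","lid_handle")[:1]: print(at_z("top",[t["at"]],.031))
a=cv2.resize(im[205:275,280:430][:,:,::-1],None,fx=5,fy=5,interpolation=cv2.INTER_CUBIC)
for P in(box(*q,.098,.246,.018,.018),box(*q,.014,.07,.044,.044)):
  for p in proj("top",P): cv2.circle(a,tuple(((p-[280,205]+.5)*5).astype(int)),3,(0,0,255),-1)
cv2.imwrite("pics/l1.png",a)
```

```text
[ 0.4142 -0.1301  0.1528] [ 0.8164  0.5931 -0.5823] 0.9007569538952284
lid 2089 [ 0.4225 -0.3712  0.0161] 0.9202206042337631 0.025504469871520996
net [ 0.422  -0.3711  0.0337] 0.051714956760406494
0.72 [378.3, 239.8]
[[ 0.4196 -0.3698  0.031 ]]
```

View pics/l1.png

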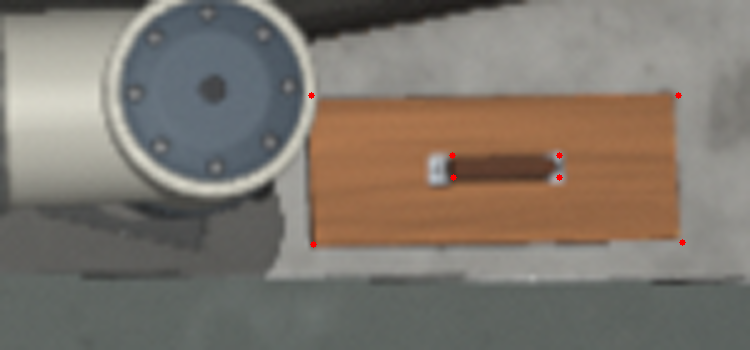

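The lid model corners match the picture to within about 1 px, with yaw near 1° and the handle on the model. Next I grasp the handle.

Run:
```python
from plan import plan
plan([(.4222,-.370,.11,181.1,0,8),(.4222,-.370,.032,181.1,0,2)],(.4146,-.1299,.1516,257.1))
```

```text
[[[2.9,-0.8,0.5,9.5,0],[5.8,-1.5,1.0,19.0,0],[8.7,-2.3,1.6,28.5,0],[11.6,-3.1,2.1,38.0,0],[14.5,-3.8,2.6,47.5,0]]]
[[[1.4,-2.7,0.5,9.5,0],[2.8,-5.3,1.0,19.0,0],[4.2,-8.0,1.6,28.5,0],[4.2,-8.0,5.5,28.5,0],[4.2,-8.0,9.4,28.5,0]]]
end [ 0.4223 -0.37    0.0316] 181.1
```

Emit:
servo_tool(
  motion=[
    [[2.9, -0.8, 0.5, 9.5, 0], [5.8, -1.5, 1.0, 19, 0], [8.7, -2.3, 1.6, 28.5, 0], [11.6, -3.1, 2.1, 38, 0], [14.5, -3.8, 2.6, 47.5, 0]],
  ],
)

```text
clock: 16.68
ee_pos: [0.4181, -0.2806, 0.1235]
orientation: [[-0.872, -0.489, -0.003], [-0.489, 0.872, 0.001], [0.002, 0.002, -1.0]]
force: [1.5, 0.8, -0.0]
gripper_width: 0.998
```

Emit:
servo_tool(
  motion=[
    [[1.4, -2.7, 0.5, 9.5, 0], [2.8, -5.3, 1.0, 19, 0], [4.2, -8.0, 1.6, 28.5, 0], [4.2, -8.0, 1.6, 28.5, 0], [4.2, -8.0, 5.5, 28.5, 0]],
  ],
)

```text
clock: 17.3
ee_pos: [0.4234, -0.3712, 0.0714]
orientation: [[-1.0, -0.021, 0.004], [-0.021, 1.0, -0.003], [-0.004, -0.003, -1.0]]
force: [0.6, 0.7, -0.9]
gripper_width: 0.998
```

Emit:
servo_tool(
  motion=[
    [[0, 0, 3, 0, 0], [0, 0, 3.9, 0, 0], [0, 0, 3.9, 0, 0], [0, 0, 3.9, 0, 1], [0, 0, 3.9, 0, 1]],
  ],
  squeeze=80,
)

```text
clock: 17.92
ee_pos: [0.4227, -0.3706, 0.0324]
orientation: [[-1.0, -0.019, 0.002], [-0.019, 1.0, -0.001], [-0.002, -0.001, -1.0]]
force: [0.4, 0.4, 0.1]
gripper_width: 0.604
```

Emit:
servo_tool(
  motion=[
    [[0, 0, 0, 0, 1], [0, 0, 0, 0, 1], [0, 0, 0, 0, 1], [0, 0, 0, 0, 1]],
  ],
)

```text
clock: 18.42
ee_pos: [0.422, -0.3704, 0.0318]
orientation: [[-1.0, -0.019, 0.0], [-0.019, 1.0, -0.0], [-0.0, -0.0, -1.0]]
force: [-2.0, 1.7, 4.4]
gripper_width: 0.14
```

Run:
```python
from plan import plan
plan([(.4223,-.37,.06,181.1,1,2),(.4223,-.37,.21,181.1,1,4),(.365,-.18,.215,184,1,5),(.38,.05,.215,188,1,5),(.4503,.2572,.215,192.8,1,6),(.4503,.2572,.215,192.8,1,1),(.4503,.2572,.085,192.8,1,5)],(.4223,-.37,.0316,181.1))
```

```text
[[[0.0,0.0,-1.4,0.0,1],[0.0,0.0,-2.8,0.0,1],[0.0,0.0,-6.6,0.0,1],[0.0,0.0,-10.3,0.0,1],[0.0,0.0,-14.1,0.0,1]]]
[[[0.0,0.0,-3.7,0.0,1],[1.1,3.8,-3.8,-0.6,1],[2.1,7.6,-3.9,-1.2,1],[3.2,11.5,-4.0,-1.7,1],[4.3,15.3,-4.1,-2.3,1]]]
[[[0.9,3.8,-0.1,-0.6,1],[0.3,8.4,-0.1,-1.4,1],[-0.2,13.0,-0.1,-2.2,1],[-0.8,17.6,-0.1,-3.0,1],[-1.4,22.1,-0.1,-3.8,1]]]
[[[-0.9,4.6,-0.0,-0.8,1],[-2.5,7.8,-0.0,-1.6,1],[-4.0,11.1,-0.0,-2.4,1],[-5.6,14.4,-0.0,-3.2,1],[-7.2,17.7,-0.0,-4.0,1]]]
[[[-1.9,3.1,-0.0,-0.8,1],[-3.7,6.3,-0.0,-1.6,1],[-3.7,6.3,-0.0,-1.6,1],[-3.7,6.3,2.6,-1.6,1],[-3.7,6.3,5.2,-1.6,1]]]
[[[0.0,0.0,2.6,0.0,1],[0.0,0.0,5.2,0.0,1],[0.0,0.0,7.8,0.0,1]]]
end [0.4505 0.2572 0.0846] 192.8
```

Emit:
servo_tool(
  motion=[
    [[0, 0, -1.4, 0, 1], [0, 0, -2.8, 0, 1], [0, 0, -6.6, 0, 1], [0, 0, -10.3, 0, 1], [0, 0, -14.1, 0, 1]],
  ],
)

```text
clock: 19.05
ee_pos: [0.4218, -0.3701, 0.1742]
orientation: [[-1.0, -0.019, 0.001], [-0.019, 1.0, -0.0], [-0.001, -0.0, -1.0]]
force: [0.8, -0.4, -3.4]
gripper_width: 0.146
```

Emit:
servo_tool(
  motion=[
    [[0, 0, -3.7, 0, 1], [1.1, 3.8, -3.8, -0.6, 1], [2.1, 7.6, -3.9, -1.2, 1], [3.2, 11.5, -4.0, -1.7, 1], [4.3, 15.3, -4.1, -2.3, 1]],
  ],
)

```text
clock: 19.68
ee_pos: [0.3755, -0.2169, 0.214]
orientation: [[-0.998, -0.059, 0.001], [-0.059, 0.998, 0.0], [-0.001, 0.0, -1.0]]
force: [0.8, 0.6, -2.6]
gripper_width: 0.143
```

Lid weight is on the wrist (about 3 N). Continuing to the case.

Emit:
servo_tool(
  motion=[
    [[0.9, 3.8, -0.1, -0.6, 1], [0.3, 8.4, -0.1, -1.4, 1], [-0.2, 13.0, -0.1, -2.2, 1], [-0.8, 17.6, -0.1, -3.0, 1], [-1.4, 22.1, -0.1, -3.8, 1]],
  ],
)

```text
clock: 20.3
ee_pos: [0.3767, 0.0048, 0.2152]
orientation: [[-0.992, -0.126, 0.002], [-0.126, 0.992, 0.001], [-0.002, 0.001, -1.0]]
force: [0.4, 0.3, -2.7]
gripper_width: 0.146
```

Emit:
servo_tool(
  motion=[
    [[-0.9, 4.6, 0, -0.8, 1], [-2.5, 7.8, 0, -1.6, 1], [-4.0, 11.1, 0, -2.4, 1], [-5.6, 14.4, 0, -3.2, 1], [-7.2, 17.7, 0, -4.0, 1]],
  ],
)

```text
clock: 20.92
ee_pos: [0.4264, 0.1891, 0.2151]
orientation: [[-0.981, -0.195, 0.001], [-0.195, 0.981, 0.001], [-0.001, 0.001, -1.0]]
force: [0.3, -0.4, -2.5]
gripper_width: 0.143
```

Emit:
servo_tool(
  motion=[
    [[-1.9, 3.1, 0, -0.8, 1], [-3.7, 6.3, 0, -1.6, 1], [-3.7, 6.3, 0, -1.6, 1], [-3.7, 6.3, 2.6, -1.6, 1], [-3.7, 6.3, 5.2, -1.6, 1]],
  ],
)

```text
clock: 21.55
ee_pos: [0.4502, 0.2565, 0.1624]
orientation: [[-0.975, -0.221, 0.001], [-0.221, 0.975, 0.001], [-0.001, 0.001, -1.0]]
force: [0.3, -0.5, -2.0]
gripper_width: 0.145
```

Emit:
servo_tool(
  motion=[
    [[0, 0, 2.6, 0, 1], [0, 0, 5.2, 0, 1], [0, 0, 7.2, 0, 1], [0, 0, 7.2, 0, 1], [0, 0, 7.2, 0, 1]],
  ],
)

```text
clock: 22.18
ee_pos: [0.451, 0.2571, 0.0916]
orientation: [[-0.975, -0.221, 0.002], [-0.221, 0.975, 0.001], [-0.002, 0.001, -1.0]]
force: [-0.5, -0.6, -2.1]
gripper_width: 0.144
```

Run:
```python
from h import *
np.set_printoptions(precision=4,suppress=True)
s=get_state();p=s["ee_pos"];R=np.array(s["orientation"]);a=np.arctan2(-R[1,0],-R[0,0]);z=p[2]-.0318
print(p,np.degrees(a),s["force"],s["gripper_width"])
im=snapshot("side"); A=im[200:360,240:420][:,:,::-1].copy(); A=cv2.resize(A,None,fx=4.2,fy=3.7,interpolation=cv2.INTER_CUBIC)
def dots(P,col):
  for q in proj("side",P): cv2.circle(A,tuple(((q-[240,200]+.5)*[4.2,3.7]).astype(int)),3,col,-1)
dots(box(p[0],p[1],a,.098,.246,z,z+.018),(0,0,255))
dots(box(.4503,.2572,np.radians(12.8),.08,.228,0,.03),(255,0,0))
cv2.imwrite("pics/c1.png",A)
for t in masks_of("side","lid")[:1]:
  q,e=fit(["side"],(.098,.246,z,z+.018),[t["pixels"]],np.array([p[0],p[1],a])); print("lid side fit",q,np.degrees(q[2]),e,t["confidence"])
snapshot("top")
for t in masks_of("top","lid")[:1]: print(t["confidence"],t["at"],t["pixels"].sum())
```

```text
[0.451  0.2571 0.0916] 12.780968412420403 [-0.4616 -0.6491 -2.1377] 0.14363123746356474
lid side fit [0.4502 0.2524 0.2316] 13.267779137740826 0.06316131353378296 0.87
0.91 [199.6, 224.4] 1343
```

View pics/c1.png

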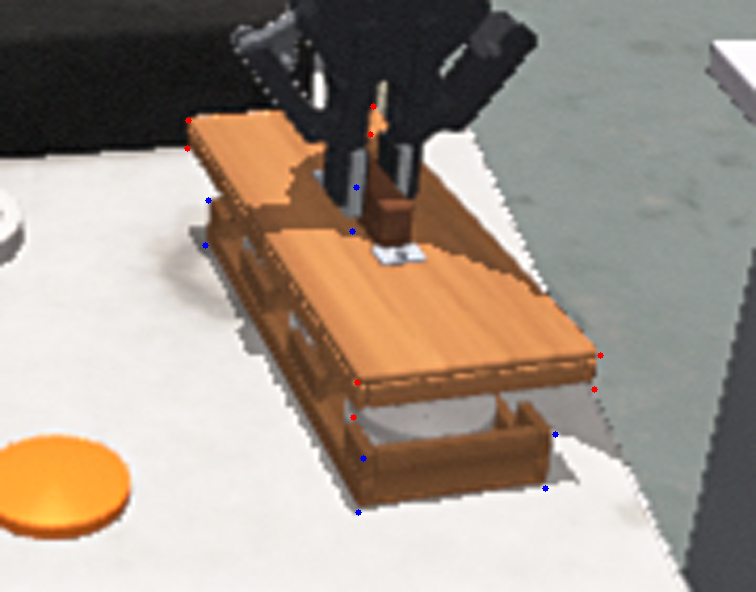

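The held lid's corners match its model to about 1–2 px. The case lies slightly farther from the side camera than my model, so I shift 2 mm along +y and lower with force checks.

Emit:
servo_tool(
  motion=[
    [[0, 0.2, 0, 0, 1], [0, 0.2, 1.2, 0, 1], [0, 0.2, 2.2, 0, 1], [0, 0.2, 2.7, 0, 1], [0, 0.2, 2.7, 0, 1]],
  ],
)

```text
clock: 23.0
ee_pos: [0.4497, 0.2586, 0.0626]
orientation: [[-0.975, -0.221, -0.001], [-0.221, 0.975, -0.001], [0.001, -0.001, -1.0]]
force: [0.9, -0.0, -1.4]
gripper_width: 0.14
```

Emit:
servo_tool(
  motion=[
    [[0, 0, 0.2, 0, 1], [0, 0, 0.4, 0, 1], [0, 0, 0.6, 0, 1], [0, 0, 0.6, 0, 1]],
  ],
)

```text
clock: 23.5
ee_pos: [0.4499, 0.2588, 0.0572]
orientation: [[-0.975, -0.221, -0.0], [-0.221, 0.975, -0.0], [0.0, -0.0, -1.0]]
force: [0.2, -0.4, -2.5]
gripper_width: 0.143
```

Emit:
servo_tool(
  motion=[
    [[0, 0, 0.2, 0, 1], [0, 0, 0.4, 0, 1], [0, 0, 0.6, 0, 1], [0, 0, 0.7, 0, 1], [0, 0, 0.7, 0, 1]],
  ],
)

```text
clock: 24.12
ee_pos: [0.4499, 0.2589, 0.0502]
orientation: [[-0.975, -0.221, -0.0], [-0.221, 0.975, -0.0], [0.0, -0.0, -1.0]]
force: [0.2, -0.5, -2.3]
gripper_width: 0.141
```

Emit:
servo_tool(
  motion=[
    [[0, 0, 0.1, 0, 1], [0, 0, 0.1, 0, 1]],
  ],
)

```text
clock: 24.38
ee_pos: [0.4501, 0.259, 0.0499]
orientation: [[-0.975, -0.221, 0.001], [-0.221, 0.975, 0.0], [-0.001, 0.0, -1.0]]
force: [-1.3, -1.3, 3.2]
gripper_width: 0.143
```

It seated at TCP 0.0499, which puts the lid origin at 18.1 mm. Release, withdraw and check.

Emit:
servo_tool(
  motion=[
    [[0, 0, 0, 0, 0.6], [0, 0, 0, 0, 0.5], [0, 0, 0, 0, 0.5], [0, 0, -1, 0, 0.5], [0, 0, -4, 0, 0.5]],
  ],
)

```text
clock: 25.0
ee_pos: [0.4492, 0.2582, 0.089]
orientation: [[-0.975, -0.221, -0.002], [-0.221, 0.975, -0.002], [0.003, -0.002, -1.0]]
force: [-0.1, 0.9, 0.2]
gripper_width: 0.497
```

Emit:
servo_tool(
  motion=[
    [[0, 0, -5, 0, 0.5], [0, 0, -10, 0, 0.5], [0, 0, -14, 0, 0.5], [4, -4, -14, 0, 0.5], [8, -8, -14, 0, 0.5]],
  ],
)

```text
clock: 25.62
ee_pos: [0.3891, 0.1623, 0.2302]
orientation: [[-0.975, -0.222, 0.001], [-0.222, 0.975, 0.001], [-0.001, 0.001, -1.0]]
force: [0.2, -1.0, 0.6]
gripper_width: 0.5
```

Emit:
servo_tool(
  motion=[
    [[2, -5, 0, 0, 0.5], [2, -10, 0, 0, 0.5], [2, -10, 0, 0, 0.5]],
  ],
)

```text
clock: 26.0
ee_pos: [0.3923, 0.0587, 0.2303]
orientation: [[-0.976, -0.217, 0.002], [-0.217, 0.976, 0.0], [-0.002, 0.0, -1.0]]
force: [-0.1, 0.6, -0.2]
gripper_width: 0.501
```

Run:
```python
from h import *
np.set_printoptions(precision=4,suppress=True)
s=get_state();print(s["clock"],s["ee_pos"],s["force"])
im=snapshot("side");t=snapshot("top")
for c in("side","top"):
  for m in masks_of(c,"lid")[:1]:
    q,e=fit([c],(.098,.246,.018,.036),[m["pixels"]],np.array([.45,.257,.223])); print(c,q,np.degrees(q[2]),e)
a=cv2.resize(im[160:360,230:430][:,:,::-1],(500,500),interpolation=cv2.INTER_CUBIC)
b=cv2.resize(t[205:275,150:330][:,:,::-1],(800-500,117),interpolation=cv2.INTER_CUBIC)
c=cv2.resize(t[220:260,280:335][:,:,::-1],(300,218),interpolation=cv2.INTER_CUBIC)
v=np.vstack([b,c,np.zeros((500-335,300,3),np.uint8)])
for z,col in((.018,(0,0,255)),(.024,(255,0,0))):
  for p in proj("side",box(.4499,.2575,np.radians(12.8),.098,.246,z,z+.018)): cv2.circle(a,tuple(((p-[230,160]+.5)*2.5).astype(int)),2,col,-1)
cv2.imwrite("pics/f1.png",np.hstack([a,v]))
```

```text
26.0 [0.3923 0.0587 0.2303] [-0.1131  0.5793 -0.2394]
side [0.4496 0.2552 0.2264] 12.969377626346002 0.026945948600769043
top [0.4543 0.2608 0.2522] 14.451030057212511 0.29561859369277954
```

View pics/f1.png

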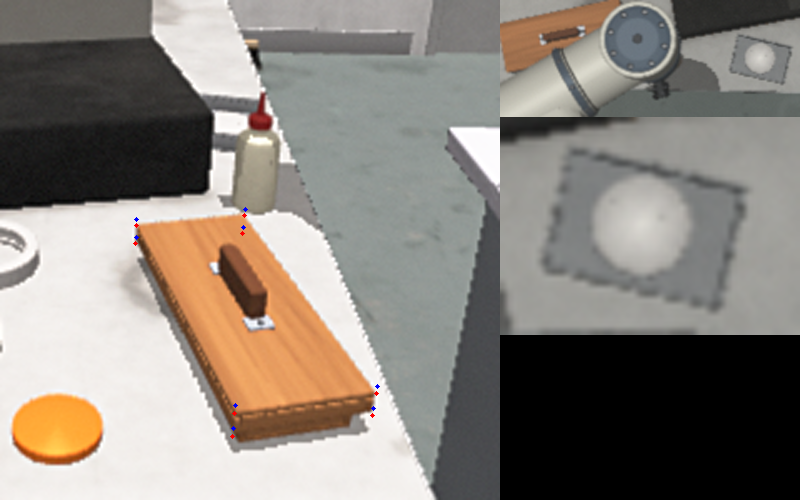

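The lid lies level on the case. Its near corners, at about (233,410) and (374,393), match the seated model (red dots) rather than the 6 mm higher one. The disc lies flat in the tray at about (642,225), and the bottle and the visible part of the ring stand where they were.

```bash
python3 -c "
from rig import close_job
print(close_job())"
```

```text
the job is handed in; nothing more can be done
None
```

I moved the top disc of the left stack to the middle well and laid the top disc of the right stack in the grey tray. Then I put the lid on the case and handed the job in at about 26 s of the 64 s allowed.

**Case:** the pictures before the lid went on showed the discs in all three wells below the rim. The counts of two follow from the moves; I didn't count the discs in each well separately.

**Lid:** it slid over the case without resistance and seated with its origin about 18.1 mm above the case's, against 18 mm when fully down. After release, the side view matched the fully seated model, and the lid looked level.

**Tray:** the last top view shows the disc lying flat inside it.

**Bystanders:** I never touched the bottle, ring or loupe. The bottle and the visible part of the ring looked unmoved in the last side view. The loupe wasn't in that crop, so I did not check it at the end.

**Check that disagreed:** the last top-camera fit of the lid was poor (error 0.30, a few mm and 1.5° off) because the arm hid part of it. I relied on the side fit (error 0.03) and the seating height. The two cameras also differed by 2–3 mm on the case position, so I split the difference within the lid's 4 mm clearance.

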